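# Fit the reamer to the citrus press and hold its switch down

### The job

Pick up the yellow ribbed reamer and put it upright on the drive of the electric citrus press, turned so that its socket meshes with the four orange splines and it slides fully home. Then, still gripping the reamer by its ribs, push it straight down until the sprung drive, which is the press's switch, is all the way down. Finish while still gripping and pressing, without letting go, and leave the other things on the worktop where they stand.

Things in the scene. Friction and masses are not known exactly. Their poses are not given: they have to be found in the camera images.
- reamer: Loose yellow plastic citrus reamer, 80 g, 85 mm tall, upright on the worktop at the start. Origin: centre of its underside, z up. Round skirt 52 mm across up to 31 mm height, then a cone with four ribs along +-x and +-y. The underside has a cross-shaped socket 27 mm deep, its slots also along x and y, 10 mm wide; every quarter turn is alike.
- reamer_grip (a point): Place to grip, on the reamer's axis 66 mm above its underside; axes as the reamer's. The upright ribs form a cross as seen from above: each bar 32 mm from rib end to opposite rib end, 12 mm thick, with flat upright ends from 45 to 81 mm above the underside. Grip two opposite rib ends (along the reamer's x or y).
- juicer: Citrus press: round white motor body, fixed to the worktop, under a steel dish 148 mm across whose rim is 74 mm above the worktop; short steel spout at its -x side. Origin: centre of the underside. The drive stands in the middle of the dish.
- drive_seat (a point): Centre of the top of the drive's round steel flange (44 mm across), 68 mm above the worktop when up. Two crossed orange spline bars along this point's x and y rise 24 mm from it, 28 mm long, 7 mm thick, top edges rounded. Fully home, the reamer's origin is at this point. z up. The drive can turn, stiffly (0.08 N m), and starts at any angle.
- drive_press (a joint): How far the drive (flange and splines together) is pushed down, in m: 0 up, 0.006 all the way down at its stop. A spring resists with 4 N at the start of the travel and 10 N at the end, and lifts it again when let go.
- jar_2: Bystander, to be left alone: jar of pink preserve with a dark lid, 73 mm across, 82 mm tall; origin at the centre of its underside.
- lemon: Bystander, to be left alone: yellow lemon, 73x56x55 mm; origin at the centre of its underside.
- tumbler: Bystander, to be left alone: upturned smoked tumbler, 74 mm across, 76 mm tall; origin at the centre of its underside.
- salt: Bystander, to be left alone: salt shaker, 44 mm across, 90 mm tall; origin at the centre of its underside.
Things that resemble listed ones, but are neither listed nor needed, are in the scene too. There is more than one size of the juicer; the job needs the larger.

How it is judged:
On the way:
1. the reamer is lifted clear of the worktop by the gripper (height (world z) of reamer above 0.03 m and contact force between the fingers and reamer above 1 N), for 0.2 s.
At the end, for the whole second after the job is handed in: Reamer upright (0.08 rad) on the drive, underside within 3 mm of the flange and 4 mm of its centre, meshed (within 0.2 rad of a quarter turn), drive pressed at least 4.8 of its 6 mm, fingers still gripping: grasp point below the reamer's top, within 15 mm of its axis (horizontal distance between reamer and drive_seat below 0.004 m and z of reamer in the frame of drive_seat below 0.003 m and angle between reamer's own z axis and vertical below 0.08 rad and (angle between the x axis of reamer and the x axis of drive_seat, either way round below 0.2 rad or angle between the x axis of reamer and the x axis of drive_seat, either way round above 1.37 rad) and value of joint drive_press above 0.0048 m and contact force between the fingers and reamer above 3 N and z of the grasp point in the frame of reamer below 0.09 m and horizontal distance between the grasp point and reamer below 0.015 m); the arm keeps its last pose, push and grip.
It fails at once if another thing on the worktop is pushed from its place (over 20 mm) (distance of any of jar_2, lemon, tumbler, salt from where it was at the start of the episode above 0.02 m).
It also fails if it takes over 38 s, if anything falls off the work surface, if the arm or the gripper's body presses on something with over 40 N, if the wrist force passes 120 N, or if a joint passes its speed limit or range.

### The arm

A 7-joint arm with a two-finger parallel gripper is mounted at the origin on a cart in front of the work surface, level with it; the furniture and walls round the work are solid. World frame = base frame: x ahead of the robot, y to its left, z up, the work surface at z = 0. Lengths are in m, angles in rad, forces in N, time in s.
With the tool pointing down it reaches from about 0.4 to 0.9 m from the base axis. Payload 5.6 kg.
Tool frame: the origin (TCP) lies midway between the tips of the shut fingers; the grasp point (between the pads) lies 19 mm behind it; z points along the fingers, y is the line along which they close (so a half turn about z gives the same grasp; the last joint's range is limited). The gripper opens to 92 mm and grips with 3 to 60 N. Pads are 20 mm wide; open, the fingers measure 128 mm over their backs; the gripper's body (75 mm by 189 mm) begins 69 mm behind the grasp point.
Start: joints at [1.275, 0.468, -0.012, 1.603, 0.006, 1.071, -0.056], TCP at [0.163, -0.629, 0.215] pointing down, gripper open.
Joint ranges: [-2.53, 2.53], [-0.31, 2.02], [-1.57, 1.55], [0.28, 2.44], [-1.29, 4.43], [0.15, 1.84], [-2.92, 2.92]. Speed limits (rad/s): [2.57, 2.57, 3.14, 3.14, 3.14, 3.14, 3.14].

### API

Orientations are given as a 3x3 rotation matrix whose columns are the frame's x, y, z axes.
In Python, from station import env, effector, solver, viewer, workorder, search_frame, tip_of gives the robot as it stands. Calls block until the motion is done:
- env.reach(position, orientation): joint-space move of the TCP to a pose.
- env.movel(position, frame=None, rate=0.15): straight line of the TCP; frame=None keeps the orientation; rate is the mean speed in m/s.
- env.goto_joints(angles): joint-space move.
- effector.release() and effector.grasp(squeeze=None): open the fingers fully, or close them until they stop; squeeze is the grip in N (None keeps the last).
- env.pause(seconds).
- solver.inverse_kinematics(position, orientation): joint angles nearest the present ones, or None.
- env.sense(): the state.
- viewer.read_camera(name): name is "scene" or "top" or "wrist"; returns (picture, depth): 480x640x3 uint8, red, green, blue; 480x640 float32, m along the optical axis (not along the pixel's ray), 0 where there is no reading.
- viewer.camera_info(name): a dict with "intrinsics" (3x3 intrinsics, pixels), "eye" and "rotation" of the camera in the world; the wrist camera has in their place "T_tool_cam" (4x4, takes a point from camera to tool coordinates, whose origin is the TCP and whose axes are the flange's). Camera axes: x right, y up, looking along -z (the intrinsics and any distortion apply to the point x, -y, -z); pixel columns grow to the right and rows downward; lengths in m; the calibration is good to about 2 mm. A picture is of the moment at which its call begins: read the wrist's pose just before it. camera_info takes no time and is no camera call.
A pose or a line that the arm cannot do raises env.PlanningError and nothing moves.
- workorder.finish_job(): hands the job in; it is judged then, once.
Trained networks look in the newest picture that a camera, given by its name, has taken for a name from the list of things; names that differ only in an ending like _2 or _b are one class to them, and where a whole thing is asked for, a point or a joint stands for the part that bears it (a point fixed in the world has none). Each returns a list of dicts, best first, with "score" (0 to 1); they miss things now and then, are a little off and sometimes report something else, mostly with a low value. They report only what shows in the picture. A call takes as long as a camera call. They do not tell look-alikes from the thing itself.
- search_frame(camera, name): "at" ([x, y, z] in m, in world coordinates, good to about 4 mm: the middle of the surface that is visible of it).
- tip_of(camera, name): "at" ([x, y, z] in m, in world coordinates, good to about 4 mm: a listed point, or the origin of a listed thing).
The state is a dict: "t": time; "joint_positions": joint angles; "joint_velocities": joint speeds; "tau": joint torques, N m; "ee_pos": TCP position; "tcp_rot": TCP orientation; "wrist_force": force on the tool from outside, world axes, zero at the start; "moment": the same for the moment, N m; "gripper_width": finger opening in m; "grasp_force": force on a finger pad.
Only numpy, scipy, OpenCV 4.12 (cv2) and the standard library are available. Lean on these libraries where they do the work, as an engineer would, in place of code of your own. Each camera call takes 0.05 s, during which the arm holds its last target. There are 200 camera calls.

## Working session

There is one attempt and no reset: what is moved stays moved. The work goes in short steps, each a Python script; the robot and the scene stay as the last script left them, time stands still between calls to the robot, and variables do not carry over. Pictures are saved under pics/ and viewed, at most 10 in all, crops included, and the job is handed in when it is done.

```bash
mkdir -p pics; ls
python3 - <<'E'
from station import *
import cv2,numpy as np
s=env.sense();print(s['t'],s['ee_pos'],s['gripper_width'])
ims=[]
for c in ("top","scene"):
    im,d=viewer.read_camera(c); np.savez(f"pics/{c}.npz",im=im,d=d); ims.append(im)
    i=viewer.camera_info(c); print(c,i)
    for n in("reamer","reamer_grip","juicer","drive_seat"):
        for r in tip_of(c,n): print(c,n,np.round(r['at'],3),round(r['score'],2))
    cv2.imwrite(f"pics/{c}.png",im[...,::-1])
print(env.sense()['t'])
E
```

```text
pics
0.0 [ 0.16235422 -0.62878376  0.21362424] 0.09177313691246994
top {'intrinsics': array([[597.38438425,   0.        , 337.46138598],
       [  0.        , 597.38438425, 246.23254713],
       [  0.        ,   0.        ,   1.        ]]), 'eye': array([ 0.44645203, -0.22437989,  1.39497558]), 'rotation': array([[ 0.02104946,  0.99728375, -0.07058362],
       [-0.99946801,  0.01923125, -0.02634101],
       [-0.02491205,  0.07110054,  0.99715801]])}
top reamer [ 0.404 -0.339 -0.   ] 0.56
top reamer_grip [ 0.403 -0.338  0.07 ] 0.76
top juicer [ 0.528 -0.042 -0.   ] 0.84
top juicer [ 0.337 -0.501  0.002] 0.61
top drive_seat [ 0.335 -0.501  0.05 ] 0.51
scene {'intrinsics': array([[601.3200812 ,   0.        , 320.51560559],
       [  0.        , 601.3200812 , 240.75602005],
       [  0.        ,   0.        ,   1.        ]]), 'eye': array([-0.4365454 , -0.87588649,  0.57897145]), 'rotation': array([[ 0.5668327 ,  0.32561284, -0.75675423],
       [-0.82382349,  0.21963856, -0.52256459],
       [-0.00394133,  0.91963861,  0.39274583]])}
scene reamer [ 0.404 -0.342  0.002] 0.57
scene reamer_grip [ 0.408 -0.342  0.063] 0.74
scene juicer [ 0.528 -0.035  0.004] 0.71
scene juicer [ 0.334 -0.5   -0.002] 0.6
scene drive_seat [ 0.53  -0.039  0.071] 0.8
scene drive_seat [ 0.336 -0.505  0.048] 0.69
scene drive_seat [ 0.719 -0.017 -0.   ] 0.53
0.5
```

View pics/top.png

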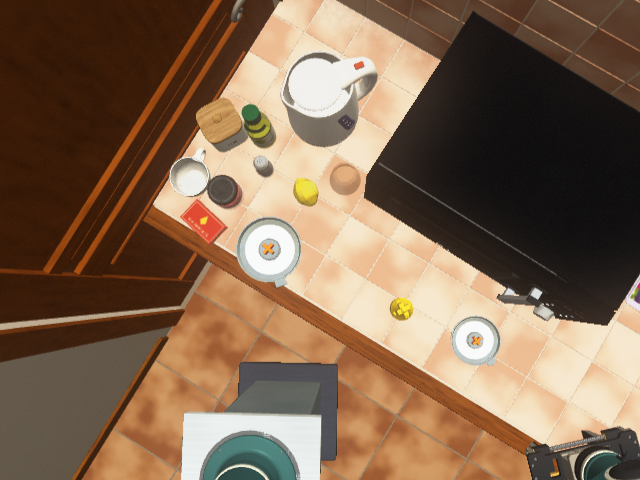

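View pics/scene.png

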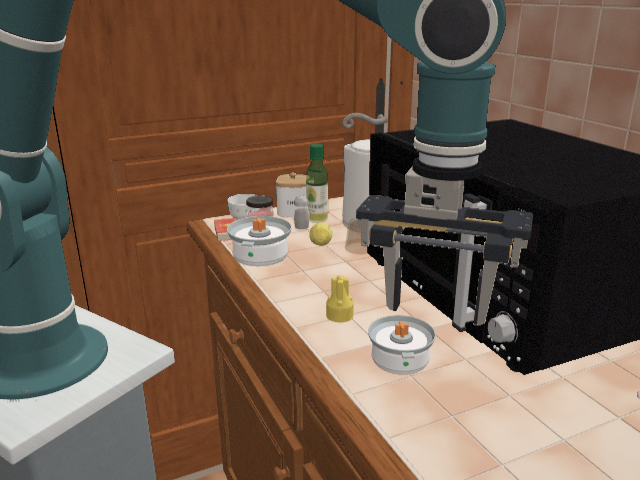

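Candidate juicers: top-view (268,249), about 64 px across (about 0.145 m), and (475,340), about 49 px (about 0.108 m). The first matches the 148 mm dish, so it is the one meant. There is only one reamer, at (402,308). Next I'll confirm this in a crop, measure the angles, and check the clearance to the microwave.

```bash
cat > h.py <<'E'
from station import *
import cv2,numpy as np
def cloud(d,K,R,e):
    v,u=np.indices(d.shape); P=np.stack([(u-K[0,2])/K[0,0]*d,-(v-K[1,2])/K[1,1]*d,-d],-1)
    P=P@np.asarray(R).T+e; P[d<=0]=np.nan; return P
def masks(im):
    h=cv2.cvtColor(im,cv2.COLOR_RGB2HSV); H,S,V=h[...,0],h[...,1],h[...,2]
    return (H>=22)&(H<=35)&(S>150)&(V>60), (H>=5)&(H<=17)&(S>170)&(V>120)
def angle4(xy):
    """centre and 4-fold angle of a cross"""
    c=(xy.max(0)+xy.min(0))/2
    for _ in range(3):
        r=xy-c; c=c+(r.mean(0))*1.0
    r=xy-c; z=(r[:,0]+1j*r[:,1])**4
    return c,np.angle(z.sum())/4, abs(z.sum())/abs(z).sum()
def wrist():
    s=env.sense(); im,d=viewer.read_camera("wrist"); i=viewer.camera_info("wrist"); T=i["T_tool_cam"]
    R=np.asarray(s["tcp_rot"])@T[:3,:3]; e=np.asarray(s["tcp_rot"])@T[:3,3]+s["ee_pos"]
    return im,cloud(d,i["intrinsics"],R,e),i
def down(a):
    """tool z down, tool y at world angle a"""
    y=np.array([np.cos(a),np.sin(a),0]); z=np.array([0,0,-1.]); return np.stack([np.cross(y,z),y,z],1)
E
python3 - <<'E'
from h import *
f=np.load("pics/top.npz"); im,d=f["im"],f["d"]; i=viewer.camera_info("top")
P=cloud(d,i["intrinsics"],i["rotation"],i["eye"]); Y,O=masks(im)
def near(c,r): return np.hypot(P[...,0]-c[0],P[...,1]-c[1])<r
m=Y&near((.404,-.339),.04)&(P[...,2]>.045); q=P[m]; print("ribs",m.sum(),angle4(q[:,:2]),np.nanmax(q[:,2]))
m=O&near((.528,-.04),.03)&(P[...,2]>.07); q=P[m]; print("spl",m.sum(),angle4(q[:,:2]),q[:,2].max())
m=near((.528,-.04),.09)&(P[...,2]>.06)&(P[...,2]<.085);q=P[m];print("dish ext",np.ptp(q[:,:2],axis=0))
# obstacles near reamer: by direction, closest with z>.1
for c in((.404,-.339),(.528,-.04)):
    q=P[(P[...,2]>.11)&(P[...,2]<.6)&near(c,.25)]; q=q[np.hypot(q[:,0]-.16,q[:,1]+.63)>.2]
    r=q[:,:2]-c; D=np.hypot(*r.T); A=np.degrees(np.arctan2(r[:,1],r[:,0]))
    for a in range(-180,180,20):
        k=(A>=a)&(A<a+20)
        if k.any(): print(c,a,D[k].min().round(3),q[k][D[k].argmin(),2].round(3))
a=cv2.resize(im[215:290,235:310],(400,400),interpolation=3);b=cv2.resize(im[300:375,380:455],(400,400),interpolation=3)
b=cv2.resize(im[290:365,415:490],(400,400),interpolation=3) if 0 else cv2.resize(im[275:385,385:505],(400,400),interpolation=3)
cv2.imwrite("pics/crop.png",np.hstack([a,b])[...,::-1])
print(viewer.camera_info("wrist"))
E
```

```text
ribs 181 (array([ 0.40479752, -0.33500893]), np.float64(0.5520564902019178), np.float64(0.15746303505275291)) 0.09094089400559313
spl 52 (array([ 0.53121056, -0.03650429]), np.float64(-0.7342332067055474), np.float64(0.8157554253498852)) 0.09771595641548791
dish ext [0.15612922 0.14588938]
(0.404, -0.339) -100 0.211 0.271
(0.404, -0.339) -80 0.191 0.112
(0.404, -0.339) -60 0.169 0.16
(0.404, -0.339) -40 0.167 0.24
(0.404, -0.339) -20 0.171 0.225
(0.404, -0.339) 0 0.195 0.242
(0.528, -0.04) -80 0.248 0.288
(0.528, -0.04) -60 0.243 0.261
(0.528, -0.04) 0 0.245 0.119
{'intrinsics': array([[362.0776411 ,   0.        , 321.59969942],
       [  0.        , 362.0776411 , 239.89143174],
       [  0.        ,   0.        ,   1.        ]]), 'T_tool_cam': array([[ 2.80995101e-04,  9.56661267e-01,  2.91202920e-01,
         8.43917429e-02],
       [ 9.99999931e-01, -3.39686992e-04,  1.50995417e-04,
         7.95788530e-04],
       [ 2.43369310e-04,  2.91202857e-01, -9.56661297e-01,
        -1.69305981e-01],
       [ 0.00000000e+00,  0.00000000e+00,  0.00000000e+00,
         1.00000000e+00]])}
```

View pics/crop.png

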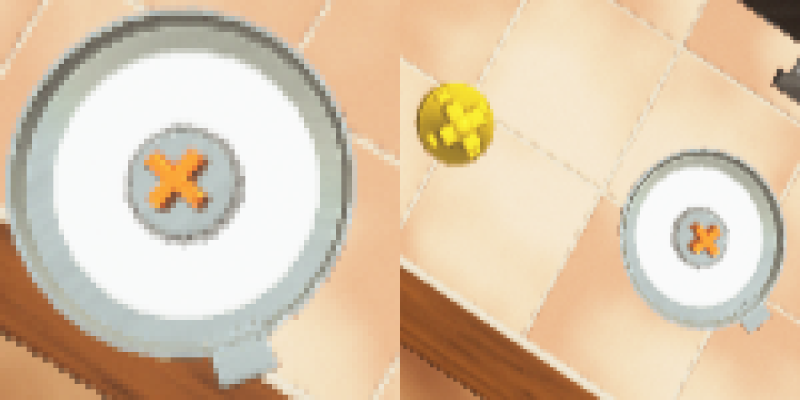

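The crop confirms it: the left press (wide dish, cross near the centre) is the larger one, the right press is the smaller, and the reamer shows a rib cross. The gripper clears the microwave in any orientation. Next is a wrist view over the reamer.

Run:
```python
from h import *
s=env.sense();R=np.array(s['tcp_rot']);print(np.degrees(np.arctan2(R[1,1],R[0,1])))
env.movel([.404,-.337,.2],rate=.25)
im,P,_=wrist(); print(env.sense()['t'],env.sense()['joint_positions'])
np.savez("pics/w1.npz",im=im,P=P)
Y,O=masks(im); N=np.hypot(P[...,0]-.404,P[...,1]+.338)
for lo in(.04,.06,.07,.078):
    q=P[Y&(N<.03)&(P[...,2]>lo)]; print(lo,len(q),angle4(q[:,:2]),(q.min(0)+q.max(0))/2,np.ptp(q,axis=0))
q=P[Y&(N<.04)&(P[...,2]>.024)&(P[...,2]<.036)]
print("skirt",cv2.minEnclosingCircle(q[:,:2].astype(np.float32)))
for n in("reamer","reamer_grip"):print(n,[(r['at'],r['score']) for r in tip_of("wrist",n)])
cv2.imwrite("pics/w1.png",im[...,::-1])
```

```text
-75.51997238884998
2.2167 [ 0.78092223  0.28696655 -0.17442038  1.91070335  0.06103454  0.94896377
 -0.74217944]
0.04 1428 (array([ 0.41019977, -0.33785571]), np.float64(0.55528359299518), np.float64(0.3387831506501092)) [ 0.40815492 -0.33893768  0.06252469] [0.03419471 0.04063173 0.04496594]
0.06 907 (array([ 0.40745345, -0.33860836]), np.float64(0.5435421494602417), np.float64(0.5072803454793783)) [ 0.40585457 -0.33877576  0.07253328] [0.02908537 0.0307623  0.02494878]
0.07 812 (array([ 0.40675914, -0.33868226]), np.float64(0.5447092050190833), np.float64(0.5248825027341424)) [ 0.40579535 -0.33872169  0.07753043] [0.02896693 0.03013832 0.01495447]
0.078 707 (array([ 0.40586822, -0.3388962 ]), np.float64(0.5536760419541621), np.float64(0.5573463763248803)) [ 0.40555685 -0.33887168  0.08150423] [0.02848993 0.02983835 0.00700688]
skirt ((0.4069361388683319, -0.3389485478401184), 0.024728214368224144)
reamer [([0.4021, -0.3388, 0.0007], 0.77)]
reamer_grip []
```

View pics/w1.png

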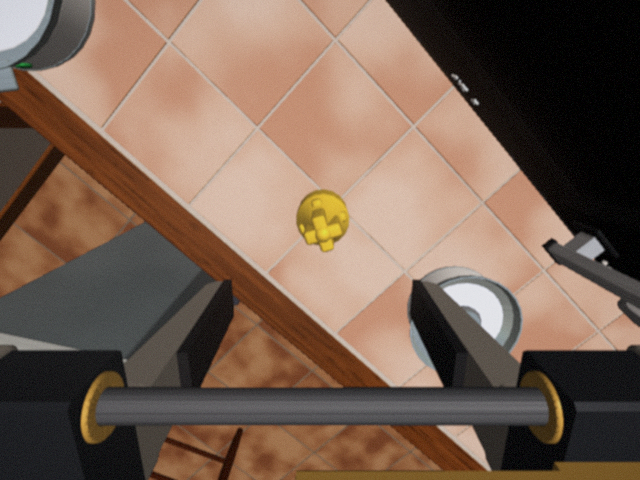

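The wrist view shows the reamer at (322,218) with its rib cross clear. The rib angle is 0.554 rad and the centre is (0.4055, -0.339). I'll look at the drive close up before grasping.

Run:
```python
from h import *
env.movel([.529,-.038,.25],down(np.radians(-50)),rate=.25)
im,P,_=wrist(); print(env.sense()['t'],env.sense()['joint_positions'])
np.savez("pics/w2.npz",im=im,P=P)
Y,O=masks(im); N=np.hypot(P[...,0]-.53,P[...,1]+.038)
for lo in(.07,.08,.086,.09):
    q=P[O&(N<.03)&(P[...,2]>lo)]; print(lo,len(q),angle4(q[:,:2]),(q.min(0)+q.max(0))/2,np.ptp(q,axis=0))
q=P[(N<.028)&(P[...,2]>.063)&(P[...,2]<.073)]
print("flange",cv2.minEnclosingCircle(q[:,:2].astype(np.float32)),np.median(q[:,2]))
q=P[(N<.09)&(P[...,2]>.07)&(P[...,2]<.08)]
print("rim",cv2.minEnclosingCircle(q[:,:2].astype(np.float32)))
for n in("juicer","drive_seat"):print(n,[(r['at'],r['score']) for r in tip_of("wrist",n)])
cv2.imwrite("pics/w2.png",im[...,::-1])
```

```text
3.825 [ 0.37360505  0.26628509 -0.4281582   1.83499499  0.12570691  1.06750135
 -0.97736028]
0.07 321 (array([ 0.53314803, -0.0373185 ]), np.float64(-0.7108340832229749), np.float64(0.7912769965501243)) [ 0.53275482 -0.03749061  0.0855101 ] [0.02147898 0.02227587 0.01622397]
0.08 319 (array([ 0.53315837, -0.037345  ]), np.float64(-0.7090063088503917), np.float64(0.7919339324625206)) [ 0.53275482 -0.03749061  0.08820573] [0.02147898 0.02227587 0.0108327 ]
0.086 317 (array([ 0.53311025, -0.03737743]), np.float64(-0.7071195041277659), np.float64(0.7926918659794524)) [ 0.53275482 -0.03749061  0.09008923] [0.02147898 0.02227587 0.00706569]
0.09 279 (array([ 0.53285103, -0.03766199]), np.float64(-0.7084542525210108), np.float64(0.7972417995479357)) [ 0.53275482 -0.03765925  0.09181269] [0.02147898 0.0219386  0.00361879]
flange ((0.5323068499565125, -0.03792427107691765), 0.022024283185601234) 0.06694015478949969
rim ((0.53211909532547, -0.03803381323814392), 0.07373835146427155)
juicer [([0.538, -0.0425, -0.0019], 0.82)]
drive_seat [([0.5292, -0.0421, 0.0654], 0.68)]
```

View pics/w2.png

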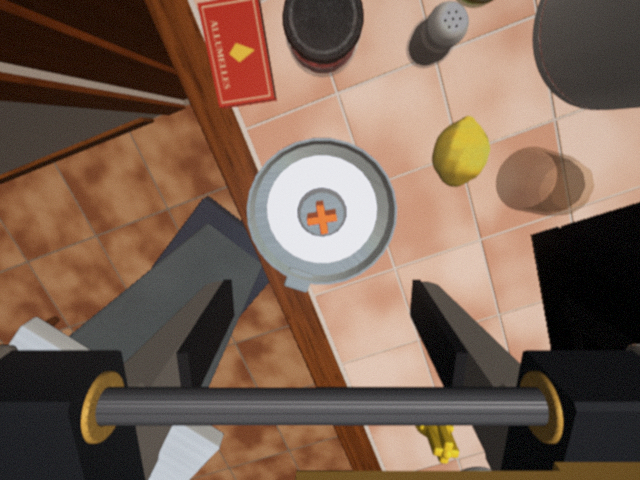

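The seat measures (0.5323, -0.0379) with a 22.0 mm flange radius and a 73.7 mm rim radius. Both match the larger press. The spline angle is -0.708 rad. Now I'll grasp.

Run:
```python
from h import *
g=down(.554-np.pi/2); c=np.array([.4057,-.339])
env.movel([*c,.16],g,rate=.25)
im,P,_=wrist(); Y,O=masks(im); N=np.hypot(P[...,0]-.404,P[...,1]+.338)
q=P[Y&(N<.03)&(P[...,2]>.078)]
a4=angle4(q[:,:2]);mid=(q.min(0)+q.max(0))/2; print(len(q),a4,mid)
q2=P[Y&(N<.04)&(P[...,2]>.024)&(P[...,2]<.036)];print("skirt",cv2.minEnclosingCircle(q2[:,:2].astype(np.float32)))
a=a4[1]
if abs(a-.554)<.06 and np.hypot(*(mid[:2]-c))<.004: c,g=(mid[:2]+c)/2,down(a-np.pi/2)
print("use",c,a)
env.movel([*c,.047],g,rate=.1)
effector.grasp(squeeze=40); s=env.sense(); print(s['t'],s['gripper_width'],s['grasp_force'],s['ee_pos'])
env.movel([*c,.2],rate=.2); s=env.sense(); print(s['t'],s['gripper_width'],s['grasp_force'],s['wrist_force'])
im,P,_=wrist(); np.savez("pics/w3.npz",im=im,P=P); cv2.imwrite("pics/w3.png",im[...,::-1])
```

```text
905 (array([ 0.40593811, -0.33842433]), np.float64(0.5566283075506523), np.float64(0.5567735021600464)) [ 0.40545921 -0.33870848  0.08144847]
skirt ((0.405972421169281, -0.3383612334728241), 0.02484719827771187)
use [ 0.40557961 -0.33885424] 0.5566283075506523
7.6917 0.03167722621390123 39.99635693878191 [ 0.40546185 -0.33876029  0.04693307]
8.6083 0.03178266590908775 39.99587587701379 [-0.46420304  0.54364351 -1.42514647]
```

View pics/w3.png

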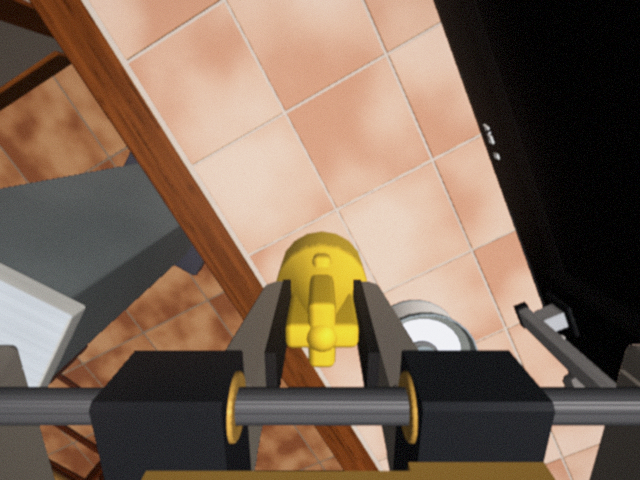

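The grasp is good: width 31.7 mm, force 40 N, and the reamer is upright between the pads at (321,300). I'll carry it over the drive and lower it while watching the force.

Run:
```python
from h import *
s=env.sense(); R=np.array(s['tcp_rot']); f=np.load("pics/w3.npz"); Y,_=masks(f["im"]); q=(f["P"]-s['ee_pos'])@R
q=q[Y&(np.abs(q[...,0])<.04)&(np.abs(q[...,1])<.04)]
t=q[(q[:,2]<-.030)]; print("top in tool",len(t),(t.min(0)+t.max(0))/2,np.ptp(t,axis=0))
p=np.array([.5324,-.0378]); g=down(-.708)
env.movel([*p,.2],g,rate=.25); env.movel([*p,.146],rate=.12); env.pause(.2)
s=env.sense(); f0=np.array(s['wrist_force']); print(s['t'],f0,s['ee_pos'])
for z in np.arange(.144,.113,-.002):
    env.movel([*p,z],rate=.05); s=env.sense(); F=np.array(s['wrist_force'])-f0
    print(round(z,4),np.round(s['ee_pos'],4),F.round(1),np.round(s['moment'],2),round(s['t'],2))
    if F[2]>(15 if z>.118 else 30): break
```

```text
top in tool 2833 [ 0.00125289 -0.00413208 -0.07213479] [0.03555171 0.04272388 0.08424018]
10.9167 [-0.52784076  0.74270073 -1.25623264] [ 0.53302448 -0.03788008  0.14688186]
0.144 [ 0.5324 -0.0378  0.1441] [ 0.3 -0.6  0.4] [-0.04 -0.06 -0.03] 11.17
0.142 [ 0.5323 -0.0378  0.1418] [ 0.8 -0.5  0.5] [-0.02 -0.02  0.01] 11.42
0.14 [ 0.5323 -0.0378  0.1398] [0.3 0.1 0.4] [-0.02 -0.   -0.  ] 11.67
0.138 [ 0.5323 -0.0378  0.1378] [ 0.9 -0.6  1. ] [-0.07  0.   -0.02] 11.92
0.136 [ 0.5323 -0.0378  0.1358] [ 0.  -0.4  0.6] [-0.02 -0.02  0.  ] 12.17
0.134 [ 0.5324 -0.0378  0.1339] [ 0.5 -0.4  0.1] [-0.03  0.01 -0.06] 12.42
0.132 [ 0.5324 -0.0379  0.1319] [ 1.  -0.8  0.4] [-0.01 -0.08  0.05] 12.67
0.13 [ 0.5324 -0.0379  0.1299] [ 0.5 -1.2  1. ] [ 0.01  0.   -0.08] 12.92
0.128 [ 0.5324 -0.0378  0.1279] [ 1.1 -0.8 -0.1] [ 0.01  0.02 -0.  ] 13.17
0.126 [ 0.5324 -0.0379  0.1259] [-0.4 -0.5  0.1] [0.   0.08 0.01] 13.42
0.124 [ 0.5324 -0.0379  0.1239] [ 1.  -0.1  0.2] [ 0.03  0.07 -0.01] 13.67
0.122 [ 0.5324 -0.0379  0.1219] [-0.3  0.1  0.5] [ 0.01  0.04 -0.01] 13.92
0.12 [ 0.5324 -0.0378  0.1199] [ 0.1 -1.1  0.1] [ 0.01  0.04 -0.02] 14.17
0.118 [ 0.5324 -0.0379  0.1179] [ 0.3  0.4 -0.4] [-0.05  0.02  0.03] 14.42
0.116 [ 0.5324 -0.0378  0.1159] [ 0.2 -1.  -0.2] [ 0.03  0.04 -0.01] 14.67
0.114 [ 0.5326 -0.0377  0.1143] [-1.1 -0.2  3.5] [0.08 0.21 0.01] 14.92
```

It meshed cleanly, and contact with the flange comes at about 0.115 as expected. Now I'll press down.

Run:
```python
from h import *
p=[.5324,-.0378]
for z in np.arange(.112,.098,-.001):
    env.movel([*p,z],rate=.05); env.pause(.1); s=env.sense(); F=np.array(s['wrist_force'])-[-.53,.74,-1.26]
    print(round(z,4),np.round(s['ee_pos'],4),F.round(1),round(s['gripper_width'],4),round(s['grasp_force'],1),round(s['t'],2))
    if F[2]>18: break
im,P,_=wrist(); np.savez("pics/w4.npz",im=im,P=P); cv2.imwrite("pics/w4.png",im[...,::-1])
im,d=viewer.read_camera("scene"); 
cv2.imwrite("pics/s4.png",np.hstack([cv2.resize(im[160:290,190:330],(400,371)),cv2.resize(cv2.imread("pics/w4.png")[...,::-1],(400,371))])[...,::-1])
```

```text
0.112 [ 0.5326 -0.0377  0.1122] [-1.3  0.4  6.4] 0.0316 40.0 15.27
0.111 [ 0.5326 -0.0377  0.1112] [-0.2 -0.1  7. ] 0.0316 40.0 15.62
0.11 [ 0.5326 -0.0377  0.1104] [-1.3  0.1  7.2] 0.0315 40.0 15.97
0.109 [ 0.5326 -0.0377  0.1095] [-1.6 -0.3  8.1] 0.0317 40.0 16.32
0.108 [ 0.5326 -0.0377  0.1089] [-3.1 -0.5 11.6] 0.032 40.0 16.67
0.107 [ 0.5327 -0.0377  0.1088] [-5.   0.5 19.6] 0.0317 40.0 17.02
```

View pics/s4.png

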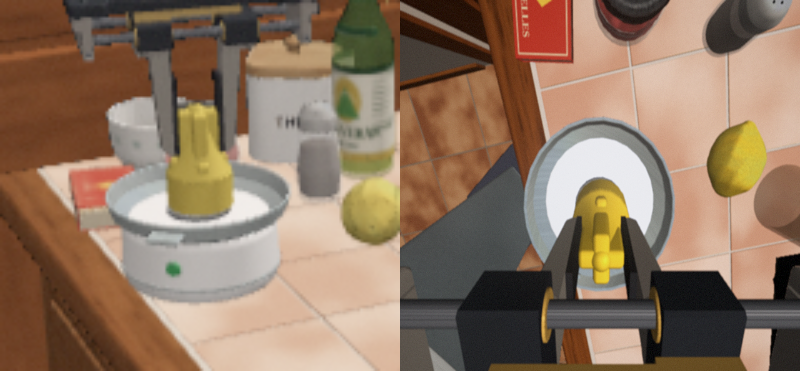

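The reamer sits upright on the flange. Travel was about 6 mm (0.1148 to 0.1088 m), and the force then rose sharply to 20 N at the stop. The other things stand where they were, so I'm handing in.

```bash
python3 -c "
from h import *
s=env.sense();print(s['t'],s['ee_pos'],s['wrist_force'],s['grasp_force'])
print(workorder.finish_job())"
```

```text
17.1167 [ 0.53266579 -0.03765419  0.10882579] [-6.670079    0.78312605 18.68701212] 40.013488726804454
the job is handed in; nothing more can be done
None
```

I handed the job in at 17.1 s with the reamer meshed on the larger press's drive, pressed about 6 mm down to its stop and still gripped at 40 N; the judge's verdict was not shown.

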